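Unlock the shear box: draw the red locking pin and park it in the side notch

TASK

Unlock the shear box for the test: draw the locking pin with the red grip straight up out of its bore, then park it in the open notch of the lug on the front of the box, hanging upright with its collar resting flat on the lug, and let go. Leave the pin with the blue grip in its bore, as it is.

Things in the scene. Friction and masses are not known exactly. Their poses are not given: they have to be found in the camera images.
- shear_box: Fixed metal soil shear box, 124 (x) x 114 (y) mm, with brass cap sunk in the middle. Origin: on the bench under its centre; z up, x to the box's back (away from robot), y to its left. Flat top at z 72 mm. Vertical bores 14 mm wide, 60 deep at x,y (+40,-35) and (-40,+35) mm hold the two pins, either way round. In front a 10 mm thick notched lug, flush with the top: x -62 to -110, y -4 to -56 mm.
- lock_pin: Loose locking pin with the RED grip, about 0.09 kg, upright in one bore. Origin on its axis at the underside of the collar, z up. Below: steel shank 10 mm in diameter, 45 mm long. Above: round steel collar 40 mm in diameter, 5 mm thick, then a round grip 22 mm in diameter from 5 to 45 mm above the origin, to be taken from above.
- guide_pin: Guide pin with the BLUE grip; shape, size and origin as the red one. It stands in the other bore and stays there.
- notch (a point): Centre of the notch in the lug, at the height of the lug's top; box x,y (-88,-30), z 72 mm; axes as the box's. A straight slot through the lug, 24 mm wide, open above, below and to the front (mouth 22 mm in front), closed 16 mm behind. A parked pin has its origin here: shank in the slot, collar resting on the lug either side; free space below.
Mind the look-alikes: they are no part of the job. Leave any yellow look-alike of the guide_pin alone. What is shaped like the lock_pin but green is not meant.

How it is judged:
By the outcome, as a careful person would: the job done as asked, in the order asked, and still so for the second after the job is handed in, with the robot touching nothing.
It also fails if it takes over 35 s, if anything falls off the work surface, if the arm or the gripper's body presses on something with over 40 N, if the wrist force passes 120 N, or if a joint passes its speed limit or range.

ROBOT

A 7-joint arm with a two-finger parallel gripper is mounted at the origin on a cart in front of the work surface, level with it; the furniture and walls round the work are solid. World frame = base frame: x ahead of the robot, y to its left, z up, the work surface at z = 0. Lengths are in m, angles in rad, forces in N, time in s.
With the tool pointing down it reaches from about 0.35 to 0.9 m from the base axis. Payload 8.1 kg.
Tool frame: the origin (TCP) lies midway between the tips of the shut fingers; the grasp point (between the pads) lies arm.grasp_offset behind it (arm.grasp_offset is the distance from the TCP to the grasp point, in m); z points along the fingers, y is the line along which they close (so a half turn about z gives the same grasp; the last joint's range is limited). The gripper opens to 92 mm and grips with 3 to 60 N. Pads are 19 mm wide; open, the fingers measure 130 mm over their backs; the gripper's body (75 mm by 190 mm) begins 47 mm behind the grasp point.
Start: joints at [1.038, 0.434, 0.025, 1.573, -0.012, 1.134, -0.075], TCP at [0.26, -0.568, 0.227] pointing down, gripper open.
Joint ranges: [-2.62, 2.62], [-0.44, 2.09], [-1.27, 1.32], [0.08, 2.57], [-1.32, 4.46], [0.12, 2], [-2.74, 2.74]. Speed limits (rad/s): [2.22, 2.22, 3.01, 3.01, 3.14, 3.14, 3.14].

INTERFACE

Orientations are given as a rotation vector (axis times angle).
In Python, from cell import observe, imaging, arm gives the robot as it stands.
- The arm moves only by the tool apply_moves, never from a script. Its argument "commands" is a list of rows, each a list of 5 numbers: the opening in per cent of the stroke, from 0 (shut) to 100 (fully open), then the shift along the world's x, y, z in units of 0.06 m (1.0 is 0.06 m), then the turn about the world's z in units of 0.5 rad (1.0 is 0.5 rad). A call has 1 to 12 rows; each row shifts and turns the commanded pose from where the row before left it; what a row does not reach is not made up. A row lasts 1/8 s, in which the tool goes at most 62.5 mm and 10.7 degrees, less where a joint would pass 70% of its speed; a pose out of reach is approached as far as the arm can. A call with a number of a shift or a turn outside -1 to 1 is refused whole. A call with a gripper value outside its range is refused whole. The fingers move at their own pace and stop on an object; "newtons" is the grip in N (left out, the last holds). Time passes only in rows, so rows that do not move let the fingers close. It gives the time, the measured TCP pose, the force, the opening and the grip force at its end, in the units of the state.
- observe(): the state, without advancing time (a new reading comes with each control period).
- imaging.get_image(name): name is "scene" or "top" or "wrist"; returns (picture, depth): 400x640x3 uint8, red, green, blue; 400x640 float32, m along the optical axis (not along the pixel's ray), 0 where there is no reading.
- imaging.camera_params(name): a dict with "camera_matrix" (3x3 intrinsics, pixels), "origin" and "rotation" of the camera in the world; the wrist camera has in their place "tool_from_camera" (4x4, takes a point from camera to tool coordinates, whose origin is the TCP and whose axes are the flange's). Camera axes: x right, y up, looking along -z (the intrinsics and any distortion apply to the point x, -y, -z); pixel columns grow to the right and rows downward; lengths in m; the calibration is good to about 2 mm. A picture is of the moment at which its call begins: read the wrist's pose just before it. camera_params takes no time and is no camera call.
- arm.sign_off(): hands the job in; it is judged then, once.
The state is a dict: "clock": time; "joints": joint angles; "dq": joint speeds; "joint_efforts": joint torques, N m; "position": TCP position; "ee_rot": TCP orientation; "force": force on the tool from outside, world axes, zero at the start; "ft_torque": the same for the moment, N m; "width": opening from 0.0 (shut) to 1.0 (fully open); "gripper_force": force on a finger pad.
Only numpy, scipy, OpenCV 4.12 (cv2) and the standard library are available. Lean on these libraries where they do the work, as an engineer would, in place of code of your own. Each camera call takes 0.05 s, during which the arm holds its last target. There are 200 camera calls.

## Working session

There is one attempt and no reset: what is moved stays moved. The work goes in short steps, Python scripts to look and compute and a tool call to move; the robot and the scene stay as the last step left them, time stands still between calls to the robot, and variables do not carry over. Pictures are saved under pics/ and viewed, at most 10 in all, crops included, and the job is handed in when it is done.

Besides the shell and the picture viewer there is one more tool, called after "Call:" as name(argument=value, ...) on one line, values as JSON. apply_moves: Moves the arm, as the interface text tells. Its arguments: {"type":"object","properties":{"commands":{"type":"array"},"newtons":{"type":"number"}},"required":["commands"]}

```bash
mkdir -p pics; cat > h.py <<'E'
import numpy as np, cv2
from cell import observe, imaging, arm
from scipy.spatial.transform import Rotation as R
def grab(n,f=None):
    s=observe(); im,d=imaging.get_image(n)
    np.savez('last_%s.npz'%n,im=im,d=d,p=s['position'],r=s['ee_rot'])
    if f: cv2.imwrite('pics/'+f,im[:,:,::-1])
    return im,d,s
def pts(n,d,s,uv):
    c=imaging.camera_params(n); K=np.array(c['camera_matrix']); uv=np.atleast_2d(uv)
    z=d[uv[:,1].astype(int),uv[:,0].astype(int)]
    P=np.c_[(uv[:,0]-K[0,2])/K[0,0]*z,-(uv[:,1]-K[1,2])/K[1,1]*z,-z]
    if n=='wrist':
        T=np.array(c['tool_from_camera']); P=P@T[:3,:3].T+T[:3,3]
        return P@R.from_rotvec(s['ee_rot']).as_matrix().T+s['position']
    return P@np.array(c['rotation']).T+np.array(c['origin'])
E
python3 - <<'E'
from h import *
s=observe(); print(s, arm.grasp_offset)
for n in ['scene','top']:
    grab(n,n+'1.png'); print(imaging.camera_params(n))
print(imaging.camera_params('wrist'))
E
```

```text
{'clock': 0.0, 'joints': array([ 1.0383786 ,  0.43524086,  0.02499248,  1.57413223, -0.01158176,
        1.13398392, -0.07508607]), 'dq': array([ 3.94334097e-05, -1.14560381e-03, -4.28922280e-04, -6.03036378e-04,
        7.82492018e-04, -2.10537501e-03, -1.24469363e-04]), 'joint_efforts': array([-5.98371626e-04, -6.67861819e+01,  9.84483585e-01, -3.14452422e+01,
       -6.05796184e-02,  4.30582662e-02,  1.79964782e-04]), 'position': array([ 0.26015183, -0.56770415,  0.22592051]), 'ee_rot': array([-3.06784342e+00, -6.69541638e-01,  8.02474851e-04]), 'force': array([0.01203093, 0.49845987, 0.83222061]), 'ft_torque': array([ 0.00531692, -0.00887144,  0.00136715]), 'gripper_force': 0.0, 'width': 0.9998029160151801} 0.0188
{'camera_matrix': array([[475.55575918,   0.        , 321.56898124],
       [  0.        , 475.55575918, 205.46581186],
       [  0.        ,   0.        ,   1.        ]]), 'origin': array([-0.02582248,  0.01722302,  0.6212455 ]), 'rotation': array([ 0.78196514, -0.47908633, -1.02555081])}
{'camera_matrix': array([[419.98146622,   0.        , 328.42392259],
       [  0.        , 419.98146622, 191.97931463],
       [  0.        ,   0.        ,   1.        ]]), 'origin': array([0.37180537, 0.32374056, 0.91109958]), 'rotation': array([ 0.18846143, -0.17602413, -1.48655609])}
{'camera_matrix': array([[352.22722172,   0.        , 316.37680032],
       [  0.        , 352.22722172, 197.37620083],
       [  0.        ,   0.        ,   1.        ]]), 'tool_from_camera': array([[-3.16628711e-04,  9.52654131e-01,  3.04055928e-01,
         8.14720022e-02],
       [ 9.99999337e-01,  6.38389570e-04, -9.58823470e-04,
        -2.94882022e-04],
       [-1.10753327e-03,  3.04055422e-01, -9.52653701e-01,
        -1.58365116e-01],
       [ 0.00000000e+00,  0.00000000e+00,  0.00000000e+00,
         1.00000000e+00]])}
```

Camera rotations are rotation vectors; I'll convert them.

```bash
sed -i "s/P@np.array(c\['rotation'\]).T/P@R.from_rotvec(c['rotation']).as_matrix().T/" h.py
```

```text
(no output)
```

View pics/scene1.png

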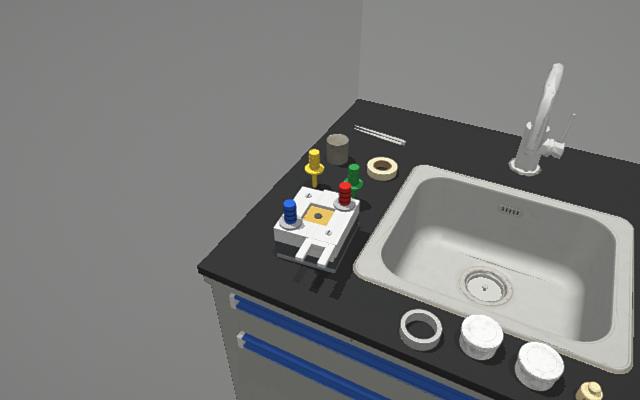

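View pics/top1.png

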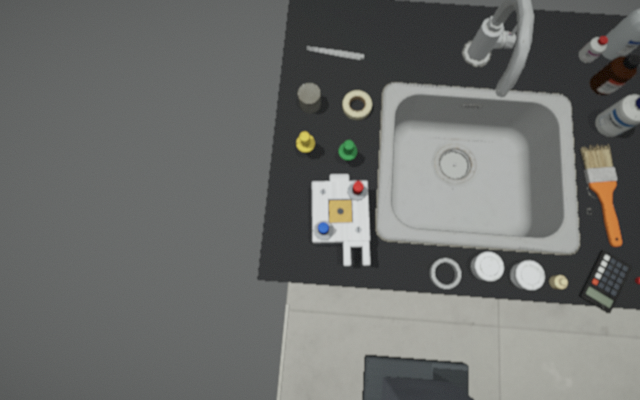

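The scene view shows the red pin at (345,190) in the box's back-right bore and the blue one at (290,211) in the front-left bore. The top view shows red at (357,187), blue at (323,229), the slot at about (356,253), and green at (347,149) near red.

```bash
python3 - <<'E'
from h import *
L=np.load('last_top.npz'); im,d=L['im'],L['d']
uv=[(357,187),(323,229),(347,149),(305,138),(318,200),(358,215),(347,262),(366,262),(314,183),(368,243),(314,241),(340,177)]
print(pts('top',d,None,uv).round(3))
cv2.imwrite('pics/topc.png',cv2.resize(im[125:280,285:385,::-1],None,fx=5.1,fy=3.8*1.0,interpolation=cv2.INTER_CUBIC)[:590])
# top plane z~.072 points
v,u=np.mgrid[125:290,280:400]; uv=np.c_[u.ravel(),v.ravel()]
P=pts('top',d,None,uv)
m=abs(P[:,2]-.072)<.008
rgb=im[uv[:,1],uv[:,0]].astype(int)
print(P[m].mean(0), cv2.minAreaRect(P[m][:,:2].astype(np.float32)))
for nm,k in (('red',0),('blue',2),('green',1)):
    q=(rgb[:,k]>1.8*np.delete(rgb,k,1).max(1))&(rgb[:,k]>70)&(P[:,2]>.105)
    print(nm,q.sum(),P[q].mean(0).round(4),P[q].min(0).round(3),P[q].max(0).round(3))
E
```

```text
[[0.576 0.283 0.116]
 [0.488 0.342 0.116]
 [0.663 0.307 0.086]
 [0.678 0.395 0.091]
 [0.554 0.358 0.068]
 [0.528 0.275 0.073]
 [0.433 0.291 0.072]
 [0.436 0.253 0.072]
 [0.588 0.369 0.073]
 [0.474 0.251 0.072]
 [0.469 0.359 0.07 ]
 [0.608 0.317 0.062]]
[0.52807644 0.30795642 0.07132739] ((0.5582261681556702, 0.31636273860931396), (0.27500417828559875, 0.12594075500965118), 12.265804290771484)
red 87 [0.5771 0.2814 0.1154] [0.569 0.273 0.105] [0.59 0.29 0.12]
blue 10 [0.4846 0.3399 0.112 ] [0.483 0.335 0.107] [0.489 0.348 0.115]<stdin>:14: RuntimeWarning: Mean of empty slice.
  ret = um.true_divide(
Traceback (most recent call last):
ValueError: zero-size array to reduction operation minimum which has no identity
```

Call:
apply_moves(commands=[[60, 0.1, 0.5, 0.5, -0.065], [60, 0.29, 0.88, 0.5, -0.065], [60, 0.29, 0.88, 0, -0.065], [60, 0.29, 0.88, 0, -0.065], [60, 0.29, 0.88, 0, -0.065], [60, 0.29, 0.88, 0, -0.065], [60, 0.29, 0.88, 0, -0.065], [60, 0.29, 0.88, 0, -0.065], [60, 0.29, 0.88, 0, -0.065], [60, 0.29, 0.88, 0, -0.065], [60, 0.29, 0.88, 0, 0], [60, 0.29, 0.88, 0, 0]], newtons=25)

```text
clock: 1.6
position: [0.4577, 0.0437, 0.2864]
ee_rot: [3.137, 0.164, -0.0]
force: [1.5, -0.8, -0.2]
width: 0.598
gripper_force: 0.0
```

Call:
apply_moves(commands=[[60, 0.3, 0.8, 0, 0], [60, 0.3, 0.8, 0, 0], [60, 0.3, 0.8, 0, 0], [60, 0.3, 0.8, 0, 0], [60, 0.2, 0.6, -0.1, 0], [60, 0, 0, 0, 0], [60, 0, 0, 0, 0]])

```text
clock: 2.48
position: [0.5415, 0.2692, 0.28]
ee_rot: [3.136, 0.164, -0.001]
force: [-0.4, -0.6, 0.2]
width: 0.6
gripper_force: 0.0
```

```bash
python3 - <<'E'
from h import *
im,d,s=grab('wrist','wrist1.png'); print(s['position'],s['ee_rot'],s['joints'].round(2))
v,u=np.mgrid[0:400,0:640]; uv=np.c_[u.ravel(),v.ravel()]
P=pts('wrist',d,s,uv); rgb=im.reshape(-1,3).astype(int)
for nm,k in (('red',0),('blue',2)):
    q=(rgb[:,k]>1.8*np.delete(rgb,k,1).max(1))&(rgb[:,k]>60)&(P[:,2]>.112)&(P[:,2]<.13)
    print(nm,q.sum(),np.median(P[q],0).round(4),(P[q].min(0)/2+P[q].max(0)/2).round(4),P[q].min(0).round(3),P[q].max(0).round(3))
E
```

```text
[0.54146698 0.26919203 0.27997467] [ 3.13627766e+00  1.63898531e-01 -1.36964956e-03] [-0.2   0.42 -0.5   1.51  0.21  1.27 -2.2 ]
red 420 [0.5785 0.2804 0.1172] [0.5779 0.2802 0.1157] [0.567 0.27  0.112] [0.588 0.29  0.119]
blue 259 [0.4909 0.3418 0.1171] [0.4912 0.3423 0.1168] [0.481 0.332 0.115] [0.502 0.352 0.119]
```

View pics/wrist1.png

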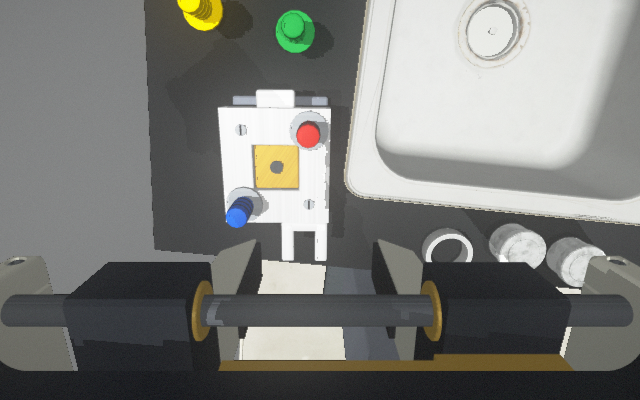

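The wrist view shows red at (308,134), blue at (238,213), and the slot between the lug's prongs, columns about 294–315 and rows about 231–260. Next I'll measure the slot edges.

```bash
python3 - <<'E'
from h import *
L=np.load('last_wrist.npz'); im,d=L['im'],L['d']; s=dict(position=L['p'],ee_rot=L['r'])
v,u=np.mgrid[80:264,200:345]; P=pts('wrist',d,s,np.c_[u.ravel(),v.ravel()]).reshape(*u.shape,3)
top=abs(P[...,2]-.072)<.006
for r in range(215,264,4):
    m=top[r-80]; e=np.flatnonzero(np.diff(m.astype(int)))
    print(r,[(200+i,*P[r-80,i+(0 if m[i] else 1)].round(4)) for i in e])
print(np.median(P[top],0))
# box edges
for r in (140,160,180,200):
    m=top[r-80]; i=np.flatnonzero(m); print(r,P[r-80,i[0]].round(4),P[r-80,i[-1]].round(4))
E
```

```text
215 [(np.int64(250), np.float64(0.4804), np.float64(0.334), np.float64(0.0773)), (np.int64(254), np.float64(0.4806), np.float64(0.3308), np.float64(0.077)), (np.int64(255), np.float64(0.4809), np.float64(0.3286), np.float64(0.0772)), (np.int64(257), np.float64(0.4812), np.float64(0.3274), np.float64(0.0776)), (np.int64(258), np.float64(0.4793), np.float64(0.326), np.float64(0.0722)), (np.int64(328), np.float64(0.4878), np.float64(0.25), np.float64(0.0738))]
219 [(np.int64(248), np.float64(0.4756), np.float64(0.3359), np.float64(0.0777)), (np.int64(252), np.float64(0.4761), np.float64(0.3326), np.float64(0.078)), (np.int64(253), np.float64(0.4757), np.float64(0.3306), np.float64(0.0766)), (np.int64(328), np.float64(0.4824), np.float64(0.2493), np.float64(0.0721))]
223 [(np.int64(280), np.float64(0.4715), np.float64(0.3011), np.float64(0.0703)), (np.int64(327), np.float64(0.4764), np.float64(0.2497), np.float64(0.0691))]
227 [(np.int64(280), np.float64(0.4669), np.float64(0.3007), np.float64(0.0708)), (np.int64(327), np.float64(0.4718), np.float64(0.2492), np.float64(0.0698))]
231 [(np
[... 2181 characters left out ...]
4(314), np.float64(0.4363), np.float64(0.2591), np.float64(0.0713)), (np.int64(326), np.float64(0.4376), np.float64(0.2465), np.float64(0.0712))]
259 [(np.int64(281), np.float64(0.4269), np.float64(0.2967), np.float64(0.0705)), (np.int64(293), np.float64(0.4289), np.float64(0.2839), np.float64(0.0718)), (np.int64(314), np.float64(0.4317), np.float64(0.2586), np.float64(0.0722)), (np.int64(326), np.float64(0.4327), np.float64(0.2459), np.float64(0.0715))]
263 []
[0.53311546 0.30609345 0.07230156]
140 [0.5584 0.3702 0.074 ] [0.5699 0.2584 0.0733]
160 [0.537  0.3683 0.0715] [0.549  0.2559 0.0729]
180 [0.5156 0.3664 0.0729] [0.5274 0.2534 0.0733]
200 [0.493  0.3638 0.0723] [0.5043 0.2518 0.0713]
```

Call:
apply_moves(commands=[[60, 0.62, 0.18, 0, 0], [60, 0, 0, -0.8, 0], [60, 0, 0, -0.8, 0], [60, 0, 0, -0.8, 0], [60, 0, 0, -0.5, 0], [60, 0, 0, -0.35, 0], [60, 0, 0, 0, 0], [60, 0, 0, 0, 0]])

```text
clock: 3.52
position: [0.5796, 0.2804, 0.0868]
ee_rot: [-3.137, -0.163, -0.002]
force: [0.4, 0.4, -0.1]
width: 0.601
gripper_force: 0.0
```

Call:
apply_moves(commands=[[0, 0, 0, 0, 0], [0, 0, 0, 0, 0], [0, 0, 0, 0, 0], [0, 0, 0, 0, 0], [0, 0, 0, 0, 0], [0, 0, 0, 0, 0]], newtons=25)

```text
clock: 4.28
position: [0.5789, 0.2809, 0.0856]
ee_rot: [3.137, 0.164, 0.0]
force: [-1.2, -0.5, 2.0]
width: 0.233
gripper_force: 25.0
```

Call:
apply_moves(commands=[[0, 0, 0, 0.2, 0], [0, 0, 0, 0.3, 0], [0, 0, 0, 0.4, 0], [0, 0, 0, 0.4, 0], [0, 0, 0, 0.2, 0], [0, 0, 0, 0, 0]])

```text
clock: 5.03
position: [0.5793, 0.2812, 0.1767]
ee_rot: [-3.136, -0.164, -0.003]
force: [-0.6, -0.5, -1.5]
width: 0.232
gripper_force: 25.0
```

```bash
python3 - <<'E'
from h import *
im,d,s=grab('scene'); print(s['position'],s['force'],s['width'],s['gripper_force'])
cv2.imwrite('pics/sc2.png',cv2.resize(im[110:290,240:420,::-1],None,fx=3.2,fy=3.2,interpolation=cv2.INTER_CUBIC))
E
```

```text
[0.57926971 0.2812153  0.1766643 ] [-0.64110547 -0.47337025 -1.47610194] 0.2321030130199154 24.99987244606018
```

View pics/sc2.png

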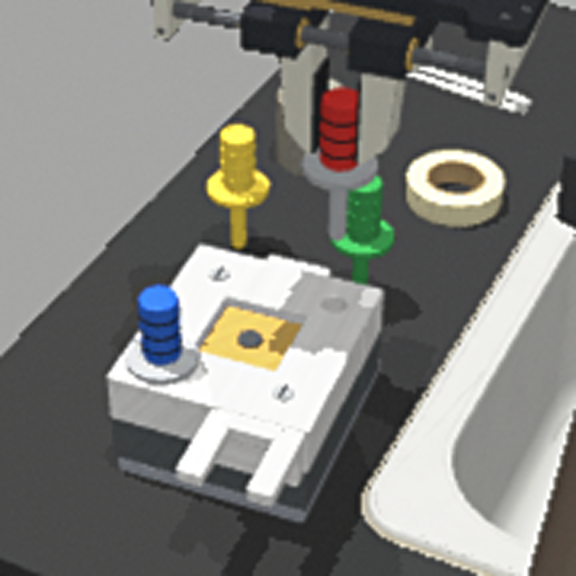

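The red pin hangs upright in the fingers, clear of its bore (now empty at crop (335,303)), and blue is undisturbed. Next I'll move over the notch.

Call:
apply_moves(commands=[[0, -0.3, 0, 0, 0], [0, -0.5, -0.04, 0, 0], [0, -0.6, -0.05, 0, 0], [0, -0.5, -0.05, 0, 0], [0, -0.27, 0, 0, 0], [0, 0, 0, -0.3, 0], [0, 0, 0, 0, 0], [0, 0, 0, 0, 0]])

```text
clock: 6.08
position: [0.4491, 0.2726, 0.1575]
ee_rot: [-3.137, -0.164, 0.0]
force: [0.8, 0.6, -1.2]
width: 0.232
gripper_force: 25.0
```

```bash
python3 - <<'E'
from h import *
im,d,s=grab('scene'); print(s['position'],s['force'],s['width'])
a=cv2.resize(im[170:290,255:375,::-1],None,fx=3.3,fy=3.3,interpolation=cv2.INTER_CUBIC)
im,d,s=grab('wrist')
b=cv2.resize(im[100:340,200:440,::-1],(396,396),interpolation=cv2.INTER_CUBIC)
cv2.imwrite('pics/ab.png',np.hstack([a,b]))
E
```

```text
[0.44910186 0.27255436 0.15752603] [ 0.84910991  0.56864227 -1.15403886] 0.2323827504669335
```

View pics/ab.png

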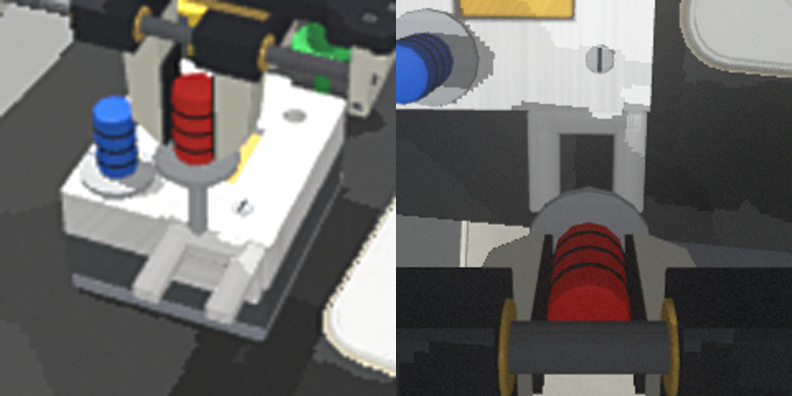

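The pin is centred laterally over the slot: in the right (wrist) view the slot is at x 560–613 and the pin axis at about 588. Blue is clear to the side, so I'll lower the pin.

Call:
apply_moves(commands=[[0, 0, 0, -0.3, 0], [0, 0, 0, -0.3, 0], [0, 0, 0, -0.25, 0], [0, 0, 0, -0.15, 0], [0, 0, 0, -0.1, 0], [0, 0, 0, 0, 0], [0, 0, 0, -0.05, 0], [0, 0, 0, 0, 0], [0, 0, 0, 0, 0]])

```text
clock: 7.3
position: [0.4487, 0.2725, 0.0886]
ee_rot: [-3.137, -0.164, -0.0]
force: [-0.6, 0.2, -1.2]
width: 0.235
gripper_force: 25.0
```

Call:
apply_moves(commands=[[0, 0, 0, -0.03, 0], [0, 0, 0, 0, 0], [0, 0, 0, 0, 0]])

```text
clock: 7.68
position: [0.4486, 0.2725, 0.0866]
ee_rot: [3.137, 0.164, -0.0]
force: [0.7, -0.4, -0.9]
width: 0.234
gripper_force: 25.0
```

Call:
apply_moves(commands=[[0, 0, 0, -0.02, 0], [0, 0, 0, 0, 0], [0, 0, 0, 0, 0]])

```text
clock: 8.05
position: [0.4487, 0.2725, 0.0855]
ee_rot: [-3.137, -0.164, -0.0]
force: [0.4, -0.5, 0.7]
width: 0.233
gripper_force: 25.0
```

Call:
apply_moves(commands=[[0, 0, 0, -0.01, 0], [0, 0, 0, 0, 0], [0, 0, 0, 0, 0]])

```text
clock: 8.43
position: [0.4487, 0.2726, 0.0855]
ee_rot: [3.137, 0.164, 0.001]
force: [-2.1, -2.7, 9.2]
width: 0.233
gripper_force: 25.0
```

Contact: 9 N upward, so the collar is seated. Next I'll open gently and retreat upward.

Call:
apply_moves(commands=[[26, 0, 0, 0, 0], [30, 0, 0, 0, 0], [40, 0, 0, 0, 0], [55, 0, 0, 0, 0], [55, 0, 0, 0, 0], [55, 0, 0, 0.2, 0], [55, 0, 0, 0.5, 0], [55, 0, 0, 0.8, 0], [55, 0, 0, 0.8, 0], [55, 0, 0, 0.8, 0], [55, 0, 0, 0, 0], [55, 0, 0, 0, 0]])

```text
clock: 9.93
position: [0.4484, 0.2722, 0.2709]
ee_rot: [3.137, 0.164, 0.0]
force: [-0.2, 0.2, -0.8]
width: 0.552
gripper_force: 0.0
```

```bash
python3 - <<'E'
from h import *
im,d,s=grab('scene'); print(s['position'],s['force'],s['width'])
a=cv2.resize(im[170:290,255:375,::-1],None,fx=3.3,fy=3.3,interpolation=cv2.INTER_CUBIC)
im,d,s=grab('wrist')
b=cv2.resize(im[60:300,200:440,::-1],(396,396),interpolation=cv2.INTER_CUBIC)
cv2.imwrite('pics/ab2.png',np.hstack([a,b]))
v,u=np.mgrid[0:400,0:640]; P=pts('wrist',d,s,np.c_[u.ravel(),v.ravel()]); rgb=im.reshape(-1,3).astype(int)
for nm,k in (('red',0),('blue',2)):
    q=(rgb[:,k]>1.8*np.delete(rgb,k,1).max(1))&(rgb[:,k]>60)&(P[:,2]>.112)&(P[:,2]<.13)
    print(nm,q.sum(),np.median(P[q],0).round(4),P[q].min(0).round(3),P[q].max(0).round(3))
E
```

```text
[0.44837806 0.27222849 0.27094591] [-0.15037384  0.15244235 -0.83363515] 0.5522605663089587
red 415 [0.4485 0.2719 0.1171] [0.438 0.261 0.112] [0.458 0.282 0.119]
blue 418 [0.4916 0.3424 0.1172] [0.482 0.333 0.115] [0.501 0.352 0.119]
```

View pics/ab2.png

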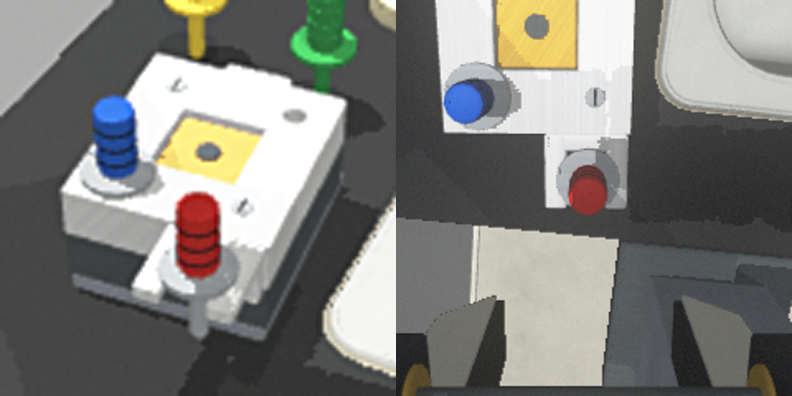

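The red pin hangs upright in the notch, its collar flat on both prongs and its grip top at z 117 mm as expected. The blue pin is still in its bore, and the gripper is clear, so I'm handing in.

```bash
python3 -c "
from cell import arm
print(arm.sign_off())"
```

```text
the job is handed in; nothing more can be done
None
```

The red pin was drawn straight up out of its bore and now hangs upright in the lug's notch, released with its collar resting on the lug; the blue pin is still in its bore, and I handed the job in at about 10 s (no verdict was shown).

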